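Push the door plate out over the filings tray

ROBOT

A 6-joint arm with a two-finger parallel gripper is mounted at the origin on the work surface. World frame = base frame: x ahead of the robot, y to its left, z up, the work surface at z = 0. Lengths are in mm, angles in rad, forces in N, time in s.
With the tool pointing down it reaches from about 275 to 750 mm from the base axis. Payload 10.2 kg.
Tool frame: the origin (TCP) lies midway between the tips of the shut fingers; the grasp point (between the pads) lies 19 mm behind it (ctrl.grip_depth is the distance from the TCP to the grasp point, in mm); y points along the fingers, x is the direction in which the jaws open and shut, and the axes are right-handed (so a half turn about y gives the same grasp; the last joint's range is limited). The gripper opens to 85 mm and grips with 20 to 120 N. Pads are 22 mm wide; open, the fingers measure 114 mm over their backs; the gripper's body (76 mm by 85 mm) begins 54 mm behind the grasp point. The pads swing forward as they close: fully open they stand 13 mm farther back than shut.
Start: joints at [0.897, 0.313, 1.498, -0, 1.331, -0.223], TCP at [228.748, 472.552, 231.294] pointing down, gripper open.
Joint ranges: [-2.94, 2.94], [-0.97, 2.17], [0.19, 2.56], [-1.23, 4.37], [0.02, 3.11], [-2.88, 2.88]. Speed limits (rad/s): [2.39, 2.39, 3.01, 3.14, 3.14, 3.14].

INTERFACE

Orientations are given as a unit quaternion [w, x, y, z].
In Python, from rig import ctrl gives the robot as it stands. The module is installed in compiled form; this text tells all that it offers.
- The arm moves only by the tool drive_tool, never from a script. Its arguments are lists of equal length, an entry for each row: "gripper": the closure, from 0 (fully open) to 1 (shut); "offset": the shift along the tool's x, y, z in m, a list of three; "turn": the turn about the tool's y in degrees. In form: {"gripper": [gripper, ...], "offset": [[tx, ty, tz], ...], "turn": [turn, ...]}. A call has 1 to 20 rows; each row shifts and turns the commanded pose from where the row before left it, along the tool's axes as they then stand; what a row does not reach is not made up. A row lasts 1/12 s, in which the tool goes at most 41.7 mm and 7.16 degrees, less where a joint would pass 70% of its speed; a pose out of reach is approached as far as the arm can. A call is refused whole if a number of a shift passes 0.0417 or a number of a turn 7.16, either way. A call with a gripper value outside its range is refused whole. The fingers move at their own pace and stop on an object; "force" is the grip in N (left out, the last holds). Time passes only in rows, so rows that do not move let the fingers close. It gives the time, the measured TCP pose, the force and the opening at its end, in the units of the state.
- ctrl.sense(): the state, without advancing time (a new reading comes with each control period).
- ctrl.capture(name): name is "scene" or "side" or "wrist"; returns (picture, depth): 400x640x3 uint8, red, green, blue; 400x640 float32, mm along the optical axis (not along the pixel's ray), 0 where there is no reading.
- ctrl.camera_params(name): a dict with "fovy" (degrees; the focal length in pixels is half the picture's height over the tangent of half this angle, whatever the lens; pixels are square), "cx", "cy" (the principal point, pixels), "view" (4x4, takes a point from world to camera coordinates); the wrist camera has in their place "tool_from_camera" (4x4, takes a point from camera to tool coordinates, whose origin is the TCP and whose axes are the tool frame's). Camera axes: x right, y down, z forward; pixel columns grow to the right and rows downward; lengths in mm; the calibration is good to about 2 mm. A picture is of the moment at which its call begins: read the wrist's pose just before it. camera_params takes no time and is no camera call.
- ctrl.finish_job(): hands the job in, once; it reports no verdict.
Trained networks look in the newest picture that a camera, given by its name, has taken for a name from the list of things; names that differ only in an ending like _2 or _b are one class to them, and where a whole thing is asked for, a point or a joint stands for the part that bears it (a point fixed in the world has none). Each returns a list of dicts, best first, with "score" (0 to 1); they miss things now and then, are a little off and sometimes report something else, mostly with a low value. They report only what shows in the picture. A call takes as long as a camera call. They do not tell look-alikes from the thing itself.
- ctrl.boxes_of(camera, query): "centre" ([x, y, z] in mm, in the coordinates of the camera as it stood for that picture, good to about 4 mm: the middle of the surface that is visible of it).
- ctrl.regions_of(camera, query): "mask" (400x640 bool, what is visible of it).
- ctrl.pinpoint(camera, query): "centre" ([x, y, z] in mm, in the coordinates of the camera as it stood for that picture, good to about 4 mm: a listed point, or the origin of a listed thing).
The state is a dict: "time_s": time; "joints": joint angles; "dq": joint speeds; "tau": joint torques, N m; "eef_pos": TCP position; "ee_rot": TCP orientation; "force": force on the tool from outside, world axes, zero at the start; "wrist_torque": the same for the moment, N m; "grip_width": opening from 0.0 (shut) to 1.0 (fully open).
Only numpy, scipy, OpenCV 4.12 (cv2) and the standard library are available. Lean on these libraries where they do the work, as an engineer would, in place of code of your own. Each camera call takes 0.05 s, during which the arm holds its last target.

TASK

An aluminium door plate lies askew on the steel ledge at the key cutter's bench, ready to have its end filed. With the fingertips only, never gripping or lifting it, push it flat against the ledge's raised fence and along the ledge towards the end where the open filings tray stands, until about 4 cm of the plate sticks out past the end of the ledge, over the tray. Leave it lying there flat on the ledge with its long side along the fence, and leave the other things where they are.

Things in the scene. Friction and masses are not known exactly. Their poses are not given: they have to be found in the camera images.
- plate: the door plate: flat bare aluminium, 90 mm (own x) x 150 mm (own y) x 6 mm thick, keyhole and screw-hole marks on top (not real holes), about 0.22 kg (varies), loose, slides under 1 to 4 N. Origin: centre of its underside, z up. Starts flat on the ledge near mid-length, turned up to 7 degrees, own +x towards the fence and 13 to 26 mm short of it. It tips off if over half hangs out.
- ledge: fixed dark steel ledge under the plate: flat top 60 mm above the bench, 340 mm long along its y (open ends at y = -170 and +170 mm), x from -110 (front edge) to +90 mm. A fence 12 mm wide, 12 mm high runs along it, front face at x = +43 mm; a plate against it has its centre at x = -2 mm. Origin: on the bench below, z up, x away from the robot. Yaw within 12 degrees.
- tray: the filings tray: open-topped steel tray 120 x 110 x 35 mm, 3 mm walls, fixed on the bench just beyond one end of the ledge (left or right, varies). Origin: centre of its underside; y along the ledge.
- keybox: closed grey steel box with a lid and a small wire handle, 122 x 112 mm, 54 mm tall, fixed on the bench just beyond the other end of the ledge. Origin: centre of its underside. Bystander.
- cylinder_a: brass lock cylinder, 22 mm diameter, 32 mm tall, standing on the strip behind the fence; origin: centre of its underside. Bystander.
- cylinder_b: a second such brass lock cylinder (22 mm diameter, 32 mm tall) on the same strip; origin: centre of its underside. Bystander.
- padlock: brass padlock, body 42 x 22 x 36 mm with a steel shackle, 64 mm tall in all, standing on the bench in front of the ledge; origin: centre of its underside. Bystander.
- oil: grey plastic oil bottle, 48 mm diameter, 130 mm tall, standing on the bench behind the ledge; origin: centre of its underside. Bystander.
- driver: screwdriver lying on the bench behind the ledge, its length along its own x axis; origin: under its middle, on the bench. Bystander.
- cup: open steel cup, 70 mm diameter, 70 mm tall, on the bench behind the ledge; origin: centre of its underside. Bystander.
Mind the look-alikes: they are no part of the job. There is more than one size of the plate; the one meant has the size given above.

How it is judged (in metres and radians):
At the end, for the whole second after the job is handed in: The plate lies at rest, flat on the ledge, along the fence (centre within 5 mm of its place against the fence, parallel within 0.05 rad), with 28 to 52 mm of its length past the ledge's end on the tray's side (((y of tray in the frame of ledge above 0 m and y of plate in the frame of ledge between 0.123 and 0.147 m) or (y of tray in the frame of ledge below 0 m and y of plate in the frame of ledge between -0.147 and -0.123 m)) and x of plate in the frame of ledge between -0.007 and 0.002 m and angle between the x axis of plate and the x axis of ledge, either way round below 0.05 rad and z of plate in the frame of ledge between 0.057 and 0.063 m and angle between plate's own z axis and vertical below 0.04 rad and linear speed of plate below 0.01 m/s); the robot touches nothing.
It fails at once if the plate is lifted (more than 10 mm off the ledge) or tipped up by more than 0.25 rad (z of plate in the frame of ledge above 0.07 m or angle between plate's own z axis and vertical above 0.25 rad).
It fails at once if one of the bystanders is moved more than 15 mm (distance of any of cylinder_a, cylinder_b, padlock, oil, driver, cup from where it was at the start of the episode above 0.015 m).
It also fails if it takes over 53 s, if anything falls off the work surface, if the arm or the gripper's body presses on something with over 40 N, if the wrist force passes 120 N, or if a joint passes its speed limit or range.

## Working session

There is one attempt and no reset: what is moved stays moved. The work goes in short steps, Python scripts to look and compute and a tool call to move; the robot and the scene stay as the last step left them, time stands still between calls to the robot, and variables do not carry over. Pictures are saved under pics/ and viewed, and the job is handed in when it is done.

Besides the shell and the picture viewer there is one more tool, called as a command line: name --pt "numbers of a row" for each row, then --argument value for the rest. drive_tool: Moves the arm, as the interface text tells. Its arguments: {"type":"object","properties":{"gripper":{"type":"array","items":{"type":"number"}},"offset":{"type":"array","items":{"type":"array","items":{"type":"number"}}},"turn":{"type":"array","items":{"type":"number"}},"force":{"type":"number"}},"required":["gripper","offset","turn"]}

```bash
mkdir -p pics; ls; cat > h.py <<'E'
import numpy as np, cv2
from rig import ctrl
from scipy.spatial.transform import Rotation as R
def K(n):
    p=ctrl.camera_params(n); return 200/np.tan(np.radians(p["fovy"])/2),p["cx"],p["cy"],p
def toworld(n,pc):
    f,cx,cy,p=K(n); V=np.array(p["view"]); T=np.linalg.inv(V)
    pc=np.asarray(pc,float); return pc@T[:3,:3].T+T[:3,3]
def cloud(n,d):
    f,cx,cy,p=K(n); v,u=np.mgrid[0:400,0:640]
    return toworld(n,np.stack([(u-cx)*d/f,(v-cy)*d/f,d],-1).reshape(-1,3)).reshape(400,640,3)
def save(name,im): cv2.imwrite(f"pics/{name}.png",im[:,:,::-1])
E
python3 - <<'E'
from h import *
s=ctrl.sense();print(s["time_s"],s["eef_pos"],s["ee_rot"])
for n in("scene","side"):
    im,d=ctrl.capture(n);save(n+"0",im);np.savez(n+"0.npz",im=im,d=d)
    qs=["plate","ledge","tray","keybox"] if n=="scene" else ["plate","ledge"]
    for q in qs:
        for r in ctrl.pinpoint(n,q)[:3]: print(n,q,r["score"],np.round(toworld(n,r["centre"]),1))
    for r in ctrl.regions_of(n,"plate")[:3]:
        m=r["mask"];print(n,"mask",r["score"],m.sum(),np.argwhere(m).mean(0))
E
```

```text
pics
0.0 [228.58234478 472.34267005 230.75028328] [-0.59895122  0.59924894  0.37518199 -0.37602742]
scene plate 0.88 [333.1  67.2   2. ]
scene plate 0.83 [538.5  77.8  60.9]
scene plate 0.79 [ 327.5 -134.7   -0.7]
scene ledge 0.85 [555.5  51.4   3.5]
scene tray 0.72 [5.852e+02 2.818e+02 2.000e-01]
scene keybox 0.59 [ 498.7 -181.1    2.8]
scene mask 0.79 723 [174.82849239 373.10511757]
scene mask 0.76 609 [147.03612479 308.27914614]
scene mask 0.74 2091 [212.23529412 339.65997131]
side plate 0.92 [ 332.9 -135.1   -1.6]
side plate 0.77 [336.7  66.7  -1.9]
side plate 0.72 [542.4  75.9  59.8]
side ledge 0.63 [554.   46.8   0.8]
side mask 0.83 2838 [214.00352361 321.90451022]
side mask 0.7 816 [187.63480392 431.82352941]
side mask 0.66 1494 [245.67737617 441.36813922]
```

View pics/scene0.png

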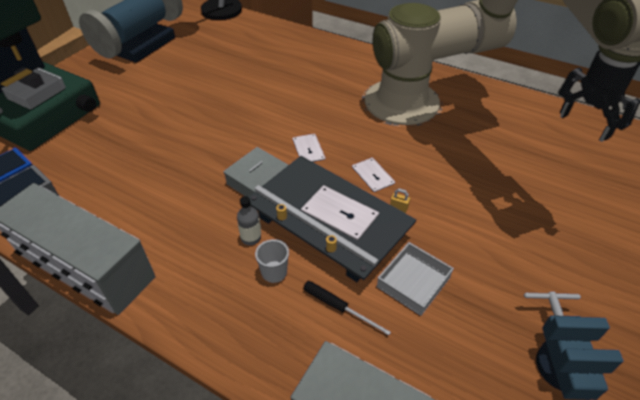

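View pics/side0.png

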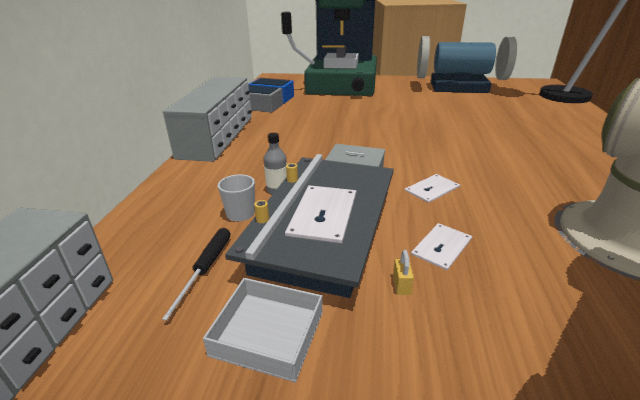

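The plate lies on the ledge (scene pixel 340,212; side pixel 322,214). The tray is at the +y end, and two smaller look-alike plates lie on the bench. Next I'll fit the ledge and plate poses.

```bash
cat > fit.py <<'E'
from h import *
def fit(n,im,d):
    P=cloud(n,d); ok=d>0
    g=im.astype(int).sum(2)/3
    x,y,z=P[...,0],P[...,1],P[...,2]
    roi=ok&(x>400)&(x<700)&(y>-180)&(y<330)
    # plate: bright, z 60..72
    m=roi&(z>56)&(z<71)&(g>130)
    k,l,st,c=cv2.connectedComponentsWithStats(m.astype(np.uint8))
    j=1+np.argmax(st[1:,4]); pm=l==j
    cs=[]
    q=P[pm]; r=cv2.minAreaRect(q[:,:2].astype(np.float32))
    print(n,"plate z",np.median(q[:,2]),"rect",np.round(r[0],1),np.round(r[1],1),r[2], "n",pm.sum())
    top=roi&(z>54)&(z<64)&(g<110)
    k,l,st,c=cv2.connectedComponentsWithStats(top.astype(np.uint8)); 
    t=P[top]; r2=cv2.minAreaRect(t[:,:2].astype(np.float32)); print(" ledge top",np.median(t[:,2]),r2)
    f=roi&(z>68.5)&(z<76)&~pm
    k,l,st,c=cv2.connectedComponentsWithStats(f.astype(np.uint8)); j=1+np.argmax(st[1:,4]); fq=P[l==j]
    r3=cv2.minAreaRect(fq[:,:2].astype(np.float32)); print(" fence",np.median(fq[:,2]),r3,len(fq))
    return pm,top,(l==j)
if __name__=="__main__":
    for n in("scene","side"):
        D=np.load(n+"0.npz");im,d=D["im"],D["d"]
        a,b,c=fit(n,im,d)
        o=im.copy();o[a]=[255,0,0];o[b]=[0,255,0];o[c]=[0,0,255];save(n+"_seg",o)
E
python3 fit.py; python3 -c "
import cv2,numpy as np
a=cv2.imread('pics/scene_seg.png');b=cv2.imread('pics/side_seg.png');cv2.imwrite('pics/seg.png',np.vstack([a[100:300,150:500],b[100:300,150:500]]))"
```

```text
scene plate z 66.44362630687067 rect [536.6  75.4] [154.8 101.2] 86.42613983154297 n 2003
 ledge top 60.4266267117805 ((553.0582275390625, 53.308563232421875), (285.4127197265625, 369.60260009765625), 2.4397552013397217)
 fence 72.18263381048598 ((602.2531127929688, 42.25641632080078), (341.37237548828125, 16.20733642578125), 81.07019805908203) 753
side plate z 66.31832422869502 rect [539.5  72.1] [164.1  90.7] 85.40916442871094 n 2775
 ledge top 60.313799108470306 ((548.986083984375, 52.116058349609375), (269.79400634765625, 369.9452819824219), 1.834580898284912)
 fence 72.3374561082864 ((602.2352905273438, 42.80821228027344), (340.5086364746094, 13.41415786743164), 80.91310119628906) 875
```

View pics/seg.png

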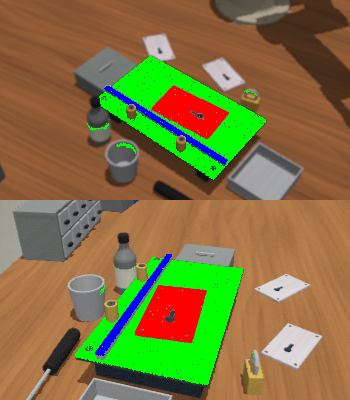

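```bash
cat > tl.py <<'E'
from h import *
TH=np.radians(-9.0); O=np.array([553.8,50.2]); 
ex=np.array([np.cos(TH),np.sin(TH)]); ey=np.array([-np.sin(TH),np.cos(TH)])
def toL(p): p=np.asarray(p)[...,:2]-O; return np.stack([p@ex,p@ey],-1)
def st():
    s=ctrl.sense(); M=R.from_quat(np.array(s["ee_rot"])[[1,2,3,0]]).as_matrix(); return s,M
def plan(tx,ty,z):
    s,M=st(); w=np.r_[O+tx*ex+ty*ey,z]; d=w-s["eef_pos"]; return M.T@d
def info():
    s,M=st(); L=toL(s["eef_pos"]); F=np.array(s["force"])
    print("t",round(s["time_s"],2),"tcp L",np.round(L,1),"z",round(s["eef_pos"][2],1),"F L",np.round([F[:2]@ex,F[:2]@ey,F[2]],2),"grip",s["grip_width"])
    print("toolaxes in L (cols x,y,z):",np.round([[M[:2,i]@ex for i in range(3)],[M[:2,i]@ey for i in range(3)],M[2]],3).tolist())
def plate(n,im,d):
    P=cloud(n,d);g=im.astype(int).mean(2);L=toL(P.reshape(-1,3)).reshape(400,640,2)
    m=(d>0)&(P[...,2]>60)&(P[...,2]<71)&(g>130)&(L[...,0]>-110)&(L[...,0]<42.5)&(abs(L[...,1])<240)
    k,l,s,c=cv2.connectedComponentsWithStats(m.astype(np.uint8));m=l==1+np.argmax(s[1:,4])
    u=cv2.findContours(m.astype(np.uint8),cv2.RETR_EXTERNAL,cv2.CHAIN_APPROX_NONE)[0]
    mm=np.zeros((400,640),np.uint8);cv2.drawContours(mm,u,-1,1,-1);f,cx,cy,p=K(n)
    # intersect pixel rays with plane z=66 -> clean
    c=max(u,key=len)[:,0].astype(float); T=np.linalg.inv(np.array(p["view"]))
    r=np.stack([(c[:,0]-cx)/f,(c[:,1]-cy)/f,np.ones(len(c))],1)@T[:3,:3].T
    q=T[:3,3]+r*((66-T[2,3])/r[:,2])[:,None]
    ql=toL(q).astype(np.float32); b=cv2.minAreaRect(ql);print(n,"plate in L:",np.round(b[0],1),np.round(b[1],1),round(b[2],2))
E
python3 - <<'E'
from tl import *
for n in("scene","side"):
    D=np.load(n+"0.npz");plate(n,D["im"],D["d"])
info(); print(plan(-85,15,100)); s,M=st(); x=M[:2,0];print("tool x angle vs ey deg",np.degrees(np.arctan2(x@ -ex,x@ey)))
E
```

```text
scene plate in L: [-19.6  24.1] [ 92.3 152.4] 4.33
side plate in L: [-18.8  27. ] [ 91.6 158. ] 4.42
t 0.5 tcp L [-387.1  366.3] z 231.3 F L [-0.06  0.43 -0.32] grip 1.0019473254838502
toolaxes in L (cols x,y,z): [[0.289, -0.0, -0.957], [0.957, -0.0, 0.289], [-0.0, -1.0, 0.0]]
[-248.76157515  131.278917   -390.90260429]
tool x angle vs ey deg -16.82680205362403
```

drive_tool --gripper '[1,1,1]' --pt "0 0 0" --pt "0 0 0" --pt "0 0 0" --turn '[-5.6,-5.6,-5.63]' --force 40

```text
time_s: 0.75
eef_pos: [228.7, 472.5, 231.3]
ee_rot: [-0.537, 0.537, 0.461, -0.461]
force: [0.3, 0.5, -0.9]
grip_width: 0.602
```

drive_tool --gripper '[1,1,1,1,1,1,1,1,1,1,1,1,1,1,1,1,1,1]' --pt "-0.02 0 -0.0172" --pt "-0.02 0 -0.0172" --pt "-0.02 0 -0.0172" --pt "-0.02 0 -0.0172" --pt "-0.02 0 -0.0172" --pt "-0.02 0 -0.0172" --pt "-0.02 0 -0.0172" --pt "-0.02 0 -0.0172" --pt "-0.02 0 -0.0172" --pt "-0.02 0 -0.0172" --pt "-0.02 0 -0.0172" --pt "-0.02 0 -0.0172" --pt "-0.02 0 -0.0172" --pt "-0.02 0 -0.0172" --pt "-0.02 0 -0.0172" --pt "-0.02 0 -0.0172" --pt "-0.02 0 -0.0172" --pt "0 0 0" --turn '[0,0,0,0,0,0,0,0,0,0,0,0,0,0,0,0,0,0]'

```text
time_s: 2.25
eef_pos: [466.1, 87.9, 231.1]
ee_rot: [-0.538, 0.539, 0.458, -0.458]
force: [-0.5, 1.2, -0.5]
grip_width: 0.002
```

```bash
python3 - <<'E'
from tl import *
info(); print(plan(-95,25,80))
E
```

```text
t 2.25 tcp L [-92.5  23.5] z 231.1 F L [-0.71  1.09 -0.51] grip 0.002405566027033631
toolaxes in L (cols x,y,z): [[0.003, 0.001, -1.0], [1.0, -0.001, 0.003], [-0.001, -1.0, -0.001]]
[  1.58658677 151.13141066   2.61836261]
```

drive_tool --gripper '[1,1,1,1,1,1,1]' --pt "0.0015 0.03 0.003" --pt "0 0.03 0" --pt "0 0.03 0" --pt "0 0.03 0" --pt "0 0.03 0" --pt "0 0 0" --pt "0 0 0" --turn '[0,0,0,0,0,0,0]'

```text
time_s: 2.83
eef_pos: [461.1, 93.3, 81.2]
ee_rot: [0.538, -0.537, -0.459, 0.46]
force: [0.6, -0.0, 1.0]
grip_width: -0.0
```

drive_tool --gripper '[1,1,1,1,1,1,1,1]' --pt "0 0.005 0" --pt "0 0.005 0" --pt "0 0.003 0" --pt "0 0.002 0" --pt "0 0.002 0" --pt "0 0.001 0" --pt "0 0 0" --pt "0 0 0" --turn '[0,0,0,0,0,0,0,0]'

```text
time_s: 3.5
eef_pos: [461.7, 92.9, 63.4]
ee_rot: [-0.538, 0.538, 0.459, -0.459]
force: [0.8, 0.5, 0.0]
grip_width: -0.004
```

```bash
python3 - <<'E'
from tl import *
info()
im,d=ctrl.capture("side");save("side1",im[120:320,200:520].repeat(2,0).repeat(2,1))
E
```

```text
t 3.5 tcp L [-97.6  27.8] z 63.4 F L [0.74 0.59 0.05] grip -0.0038391655613909557
toolaxes in L (cols x,y,z): [[-0.0, 0.0, -1.0], [1.0, 0.0, -0.0], [0.0, -1.0, -0.0]]
```

View pics/side1.png

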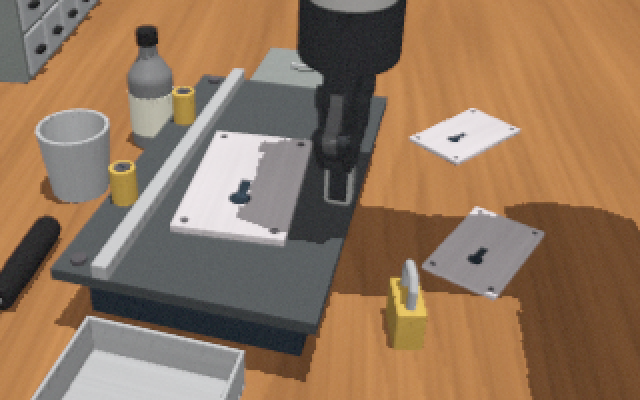

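The fingertip stands clear of the plate's front edge at crop pixel (340,200). I'll push towards the fence now.

drive_tool --gripper '[1,1,1,1,1,1,1,1,1,1,1,1,1]' --pt "0 0.001 -0.003" --pt "-0.001 0 -0.003" --pt "0 0 -0.003" --pt "0 0 -0.003" --pt "0 0 -0.003" --pt "0 0 -0.003" --pt "0 0 -0.003" --pt "0 0 -0.003" --pt "0 0 -0.003" --pt "0 0 -0.003" --pt "0 0 -0.002" --pt "0 0 0" --pt "0 0 0" --turn '[0,0,0,0,0,0,0,0,0,0,0,0,0]'

```text
time_s: 4.63
eef_pos: [493.3, 86.9, 62.3]
ee_rot: [-0.538, 0.538, 0.459, -0.459]
force: [-0.4, 0.8, 0.3]
grip_width: -0.003
```

```bash
python3 - <<'E'
from tl import *
info()
im,d=ctrl.capture("side");save("side2",im[120:320,200:520].repeat(2,0).repeat(2,1))
E
```

```text
t 4.63 tcp L [-65.4  26.8] z 62.3 F L [-0.48  0.68  0.28] grip -0.0031024089475814925
toolaxes in L (cols x,y,z): [[0.0, 0.001, -1.0], [1.0, 0.0, 0.0], [0.0, -1.0, -0.001]]
```

View pics/side2.png

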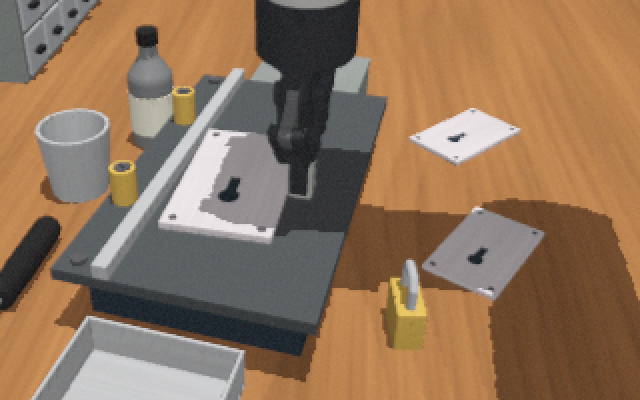

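The plate has moved about 12 mm and is still short of the fence at its far end. I'll keep pushing.

drive_tool --gripper '[1,1,1,1,1]' --pt "0 0 -0.002" --pt "0 0 -0.002" --pt "0 0 -0.001" --pt "0 0 0" --pt "0 0 0" --turn '[0,0,0,0,0]'

```text
time_s: 5.1
eef_pos: [497.0, 86.6, 62.1]
ee_rot: [0.539, -0.537, -0.459, 0.46]
force: [-7.3, 2.8, 3.2]
grip_width: 0.002
```

drive_tool --gripper '[1,1,1,1]' --pt "0 0 -0.001" --pt "0 0 -0.001" --pt "0 0 0" --pt "0 0 0" --turn '[0,0,0,0]'

```text
time_s: 5.43
eef_pos: [497.8, 86.8, 61.9]
ee_rot: [0.539, -0.536, -0.458, 0.461]
force: [-12.0, 5.4, 7.0]
grip_width: 0.002
```

```bash
python3 - <<'E'
from tl import *
info()
im,d=ctrl.capture("side");save("side3",im[120:320,200:520].repeat(2,0).repeat(2,1))
E
```

```text
t 5.43 tcp L [-61.   27.4] z 61.9 F L [-12.66   3.44   7.04] grip 0.0024790518612504324
toolaxes in L (cols x,y,z): [[-0.0, -0.006, -1.0], [1.0, 0.0, -0.0], [0.0, -1.0, 0.006]]
```

View pics/side3.png

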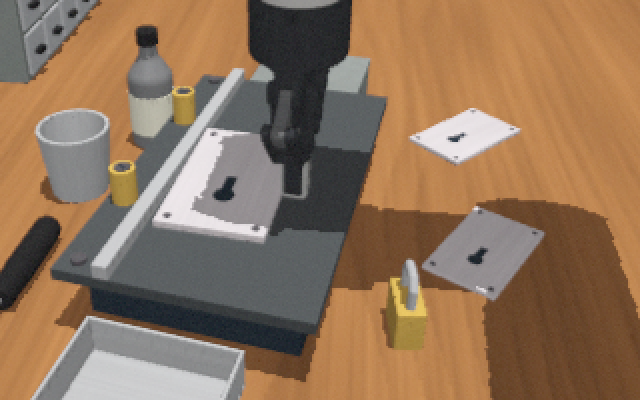

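```bash
python3 - <<'E'
from tl import *
im,d=ctrl.capture("scene");save("scene3",im[120:300,220:460].repeat(3,0).repeat(3,1));np.savez("s3.npz",im=im,d=d)
P=cloud("scene",d);L=toL(P.reshape(-1,3)).reshape(400,640,2);
im,d=ctrl.capture("side")
P=cloud("side",d);L=toL(P.reshape(-1,3)).reshape(400,640,2);z=P[...,2]
for y in range(-60,120,15):
    m=(abs(L[...,1]-y)<4)&(z>50)&(z<80)&(L[...,0]>-110)&(L[...,0]<60)
    x=L[...,0][m];zz=z[m];b=np.arange(-110,60,4)
    print(y,[ (int(round(np.median(zz[(x>=a)&(x<a+4)]))) if ((x>=a)&(x<a+4)).any() else -1) for a in b])
E
```

```text
-60 [60, 61, 60, 60, 61, 61, 61, 60, 60, 60, 60, 60, 61, 60, -1, -1, -1, -1, -1, -1, -1, -1, -1, -1, -1, -1, 61, 60, 60, -1, 61, 60, 60, -1, 60, 60, 60, 61, 68, 72, 72, 72, -1]
-45 [60, 61, 60, 61, 60, 61, 60, 60, 60, 61, 60, 61, 60, -1, -1, -1, -1, -1, -1, -1, -1, -1, -1, -1, 66, 66, 66, 67, 67, 67, 66, 66, 67, 66, 66, 67, 67, 66, 70, 73, 73, 73, -1]
-30 [59, 61, 60, 60, 61, 60, 61, 60, 60, 60, 61, 61, 61, -1, -1, -1, -1, -1, -1, -1, -1, -1, 67, 67, 67, 67, 67, 66, 66, 67, 67, 67, 67, 66, 67, 67, 66, 66, 70, 73, 72, 71, -1]
-15 [59, 60, 60, 60, 60, 60, 60, 61, 60, 61, 60, 60, -1, -1, -1, -1, -1, -1, -1, -1, 66, 66, 66, 66, 66, 67, 66, 66, 67, 66, 66, 66, 66, 67, 67, 67, 66, 66, 70, 73, 72, 72, -1]
0 [60, 60, 61, 60, 60, 60, 60, 60, 60, 61, 60, -1, -1, -1, -1, -1, -1, 65, 66, 66, 67, 66, 66, 67, 67, 67, 66, 67, 66, 67, 67, 66, 67, 67, 67, 67, 67, 66, 68, 72, 72, 72, -1]
15 [60, 60, 60, 61, 60, 60, 61, 60, 60, 61, -1, -1, -1, -1, -1, -1, 67, 67, 66, 67, 67, 66, 67, 66, 66, 66, 67, 66, 66, 66, 67, 66, 66, 67, 66, 66, 66, 66, 69, 73, 72, 73, -1]
30 [60, 60, 60, 61, 61, 60, 61, 60, 60, 6
[... 315 characters left out ...]
60, 60, 60, 61, 60, 60, 60, 60, 61, 61, 60, 61, 61, 60, 63, 66, 66, 66, 67, 66, 67, 66, 67, 66, 66, 66, 67, 67, 66, 67, 67, 66, 66, 66, 66, 66, 67, 67, 69, 72, 72, 72, -1]
75 [60, 60, 60, 60, 60, 61, 60, 60, 60, 60, 60, 60, 61, 60, 63, 67, 66, 67, 66, 66, 67, 67, 66, 67, 66, 67, 66, 67, 67, 67, 66, 67, 67, 66, 66, 67, 66, 63, 68, 73, 72, 73, -1]
90 [60, 60, 60, 60, 60, 61, 61, 60, 60, 61, 60, 60, 60, 60, 65, 66, 66, 67, 67, 66, 66, 66, 67, 67, 66, 66, 67, 67, 66, 66, 66, 67, 66, 67, 66, 67, 66, 60, 66, 72, 72, 72, -1]
105 [60, 60, 60, 61, 60, 60, 60, 60, 60, 61, 60, 61, 60, 60, 60, 60, 60, 61, 60, 60, 61, 61, 61, 60, 60, 60, 60, 60, 60, 60, 61, 60, 60, 60, 60, 60, 60, 60, 67, 73, 72, 73, -1]
```

View pics/scene3.png

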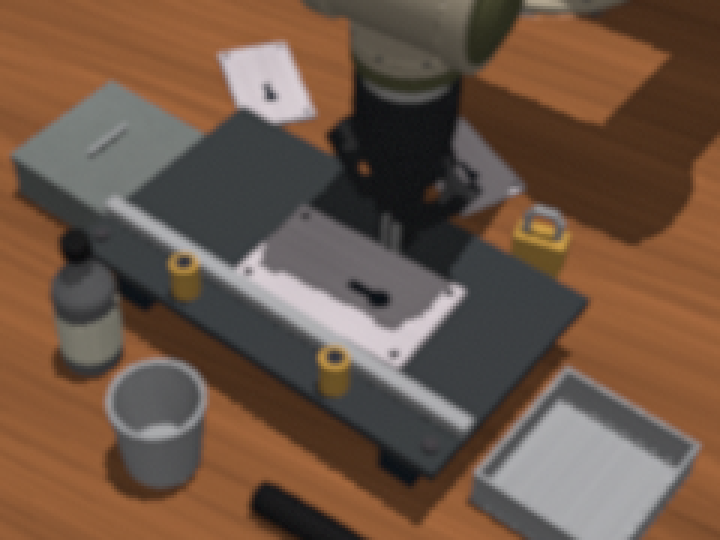

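The -y corner now touches the fence and a small gap is left at the +y end. I'll press near the +y end to close it.

drive_tool --gripper '[1,1,1,1,1,1,1,1,1,1,1,1]' --pt "0 -0.001 0.005" --pt "0 0 0.005" --pt "0.02 0 0" --pt "0.02 0 0" --pt "0 0 0" --pt "0 0 -0.004" --pt "0 0 -0.003" --pt "0 0 -0.002" --pt "0 0 -0.001" --pt "0 0 -0.001" --pt "0 0 0" --pt "0 0 0" --turn '[0,0,0,0,0,0,0,0,0,0,0,0]'

```text
time_s: 6.58
eef_pos: [507.3, 124.9, 63.3]
ee_rot: [-0.538, 0.538, 0.459, -0.459]
force: [-3.0, 0.5, 2.2]
grip_width: -0.002
```

```bash
cat > prof.py <<'E'
from tl import *
def prof(n="side"):
    im,d=ctrl.capture(n)
    P=cloud(n,d);L=toL(P.reshape(-1,3)).reshape(400,640,2);z=P[...,2];g=im.astype(int).mean(2)
    ys=[];a=[];b=[]
    T=(z>63.5)&(z<69)&(L[...,0]>-85)&(L[...,0]<42)
    for y in range(-150,226,4):
        m=T&(abs(L[...,1]-y)<3)
        if m.sum()>10:
            x=L[...,0][m];ys.append(y);a.append(round(float(np.percentile(x,2)),1));b.append(round(float(np.percentile(x,98)),1))
    for t in zip(ys,a,b): print(t,end=" ")
    print()
    return im,d
E
python3 - <<'E'
from prof import *
info();im,d=prof();save("side4",im)
E
```

```text
t 6.58 tcp L [-57.7  66.5] z 63.3 F L [-3.09  0.02  2.2 ] grip -0.001985585293018975
toolaxes in L (cols x,y,z): [[0.0, 0.0, -1.0], [1.0, -0.0, 0.0], [-0.0, -1.0, -0.0]]
(-54, 4.1, 40.5) (-50, 0.3, 39.8) (-46, 0.7, 40.6) (-42, -0.7, 41.3) (-38, -2.2, 39.9) (-34, -4.5, 41.2) (-30, -5.3, 40.9) (-26, -3.3, 39.8) (-22, -0.8, 40.9) (-18, 1.9, 40.9) (-14, 0.1, 40.0) (-10, 1.5, 40.6) (-6, -1.4, 40.6) (-2, -2.1, 40.7) (2, -4.1, 39.9) (6, -5.6, 39.4) (10, -7.6, 38.9) (14, -11.0, 40.1) (18, -14.2, 40.8) (22, -16.8, 39.8) (26, -18.2, 40.0) (30, -21.2, 39.6) (34, -32.6, 40.2) (38, -34.9, 41.0) (42, -35.8, 41.1) (46, -37.2, 40.0) (50, -37.8, 39.3) (54, -39.0, 39.4) (58, -40.7, 40.5) (62, -41.6, 40.4) (66, -43.6, 38.8) (70, -66.6, 39.1) (74, -66.5, 38.4) (78, -46.2, 39.2) (82, -45.7, 40.0) (86, -45.9, 39.3) (90, -46.0, 40.1) (94, -45.5, 40.5) (98, -44.7, 40.9)
```

Seated: the finger is at x = -57.7 with 3 N, and the front edge is near -46. Next I'll go round to the -y end.

drive_tool --gripper '[1,1,1,1,1,1,1,1,1,1,1,1]' --pt "0 0 0.006" --pt "0 0 0.006" --pt "0 -0.025 0" --pt "0 -0.025 0" --pt "-0.028 0 -0.0113" --pt "-0.028 0 -0.0113" --pt "-0.028 0 -0.0113" --pt "-0.028 0 -0.0113" --pt "-0.028 0 -0.0113" --pt "-0.028 0 -0.0113" --pt "0 0 0" --pt "0 0 0" --turn '[0,0,0,0,0,0,0,0,0,0,0,0]'

```text
time_s: 7.63
eef_pos: [535.8, -50.3, 113.1]
ee_rot: [-0.538, 0.538, 0.459, -0.459]
force: [-1.0, 0.1, 0.3]
grip_width: 0.002
```

```bash
python3 - <<'E'
from prof import *
info();print(plan(-2,-90,62.8)); im,d=prof();save("side5",im)
im,d=ctrl.capture("scene");plate("scene",im,d)
E
```

```text
t 7.63 tcp L [  -2.  -102.1] z 113.1 F L [-0.99 -0.07  0.31] grip 0.0017591412608209745
toolaxes in L (cols x,y,z): [[0.002, -0.0, -1.0], [1.0, -0.0, 0.002], [-0.0, -1.0, 0.0]]
[ 1.21270041e+01  5.02963992e+01 -1.47228235e-02]
(-54, -45.5, 37.5) (-50, -44.7, 40.5) (-46, -45.4, 40.5) (-42, -44.7, 39.5) (-38, -46.2, 39.0) (-34, -45.9, 38.8) (-30, -45.9, 38.9) (-26, -45.0, 38.8) (-22, -45.7, 39.9) (-18, -45.7, 40.5) (-14, -46.4, 39.7) (-10, -45.6, 39.8) (-6, -46.0, 39.5) (-2, -44.5, 39.4) (2, -45.7, 39.3) (6, -44.9, 39.4) (10, -44.4, 39.0) (14, -46.0, 39.5) (18, -44.4, 39.8) (22, -45.6, 40.6) (26, -45.0, 37.9) (30, -44.8, 39.6) (34, -46.1, 40.5) (38, -45.6, 40.4) (42, -45.8, 39.7) (46, -44.8, 39.0) (50, -45.7, 39.0) (54, -45.7, 39.8) (58, -46.2, 39.0) (62, -45.9, 39.2) (66, -43.8, 40.0) (70, -46.0, 40.0) (74, -45.9, 40.2) (78, -45.7, 40.0) (82, -45.8, 39.4) (86, -45.7, 38.2) (90, -45.5, 39.5) (94, -45.6, 40.0) (98, -44.6, 40.0) 
scene plate in L: [-4.9 23.4] [ 90.7 149.5] 0.13
```

View pics/side5.png

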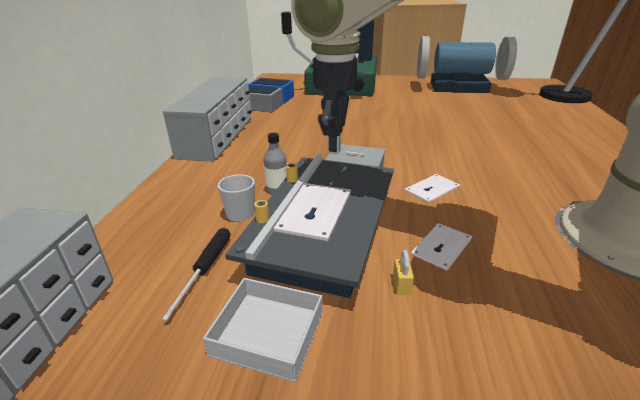

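The plate is seated parallel to the fence, with its centre at y = 23 in the ledge frame. The finger is above the -y part of the ledge at pixel (335,145). Now I'll descend and push along.

drive_tool --gripper '[1,1,1,1,1,1,1,1]' --pt "0 0.02 0" --pt "0 0.015 0" --pt "0 0.007 0" --pt "0 0.004 0" --pt "0 0.002 0" --pt "0 0.002 0" --pt "0 0 0" --pt "0 0 0" --turn '[0,0,0,0,0,0,0,0]'

```text
time_s: 8.4
eef_pos: [536.3, -49.4, 63.8]
ee_rot: [-0.537, 0.538, 0.459, -0.459]
force: [-0.2, -0.0, -0.3]
grip_width: 0.0
```

drive_tool --gripper '[1,1,1,1,1,1,1,1,1,1,1,1,1,1]' --pt "0.01 0 0" --pt "0.01 0 0" --pt "0.004 0 0" --pt "0.004 0 0" --pt "0.004 0 0" --pt "0.004 0 0" --pt "0.004 0 0" --pt "0.004 0 0" --pt "0.004 0 0" --pt "0.004 0 0" --pt "0.004 0 0" --pt "0.004 0 0" --pt "0 0 0" --pt "0 0 0" --turn '[0,0,0,0,0,0,0,0,0,0,0,0,0,0]'

```text
time_s: 9.57
eef_pos: [545.5, 10.2, 63.3]
ee_rot: [0.538, -0.538, -0.459, 0.459]
force: [-0.2, 1.0, 0.6]
grip_width: -0.001
```

```bash
python3 - <<'E'
from prof import *
info();im,d=prof();save("side6",im[120:320,200:520].repeat(2,0).repeat(2,1))
im,d=ctrl.capture("scene");plate("scene",im,d)
E
```

```text
t 9.57 tcp L [ -1.9 -40.8] z 63.3 F L [-0.31  0.94  0.58] grip -0.0005791081825004399
toolaxes in L (cols x,y,z): [[-0.0, 0.0, -1.0], [1.0, 0.0, -0.0], [0.0, -1.0, -0.0]]
(-34, -42.4, 39.8) (-30, -44.9, 39.0) (-26, -45.8, 37.9) (-22, -46.4, 38.5) (-18, -45.2, 40.0) (-14, -46.0, 39.5) (-10, -46.0, 40.6) (-6, -45.4, 40.8) (-2, -46.3, 38.0) (2, -45.1, 39.3) (6, -45.1, 40.4) (10, -46.1, 40.0) (14, -45.9, 39.3) (18, -45.9, 39.3) (22, -44.4, 40.6) (26, -44.3, 39.2) (30, -45.5, 39.4) (34, -45.6, 39.7) (38, -46.4, 39.7) (42, -45.7, 39.9) (46, -45.6, 40.4) (50, -45.1, 39.2) (54, -45.9, 39.5) (58, -45.3, 40.1) (62, -45.0, 40.2) (66, -46.5, 40.0) (70, -45.7, 38.5) (74, -44.3, 38.2) (78, -44.9, 39.6) (82, -45.6, 40.1) (86, -45.7, 40.0) (90, -45.0, 39.6) (94, -44.8, 39.6) (98, -45.7, 38.9) (102, -45.5, 39.1) (106, -45.2, 40.5) (110, -45.9, 40.0) (114, -45.7, 39.8) (118, -44.0, 39.3) 
scene plate in L: [-5.8 63.2] [ 90.9 112.4] 1.75
```

View pics/side6.png

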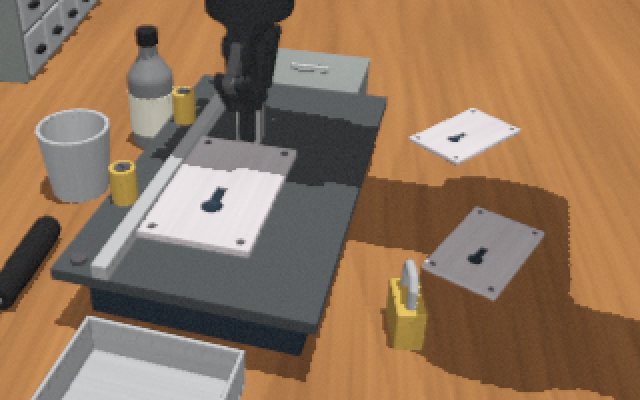

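The plate slides straight along the fence, with its centre now near y = 43 and the finger at -41. I'll push 76 mm more and then measure.

drive_tool --gripper '[1,1,1,1,1,1,1,1,1,1,1,1,1,1,1,1,1,1,1,1]' --pt "0.004 0 0" --pt "0.004 0 0" --pt "0.004 0 0" --pt "0.004 0 0" --pt "0.004 0 0" --pt "0.004 0 0" --pt "0.004 0 0" --pt "0.004 0 0" --pt "0.004 0 0" --pt "0.004 0 0" --pt "0.004 0 0" --pt "0.004 0 0" --pt "0.004 0 0" --pt "0.004 0 0" --pt "0.004 0 0" --pt "0.004 0 0" --pt "0.004 0 0" --pt "0.004 0 0" --pt "0.004 0 0" --pt "0 0 0" --turn '[0,0,0,0,0,0,0,0,0,0,0,0,0,0,0,0,0,0,0,0]'

```text
time_s: 11.33
eef_pos: [557.4, 85.7, 63.3]
ee_rot: [0.538, -0.537, -0.46, 0.459]
force: [-0.3, -0.5, -1.3]
grip_width: 0.001
```

```bash
python3 - <<'E'
from prof import *
info();im,d=prof();save("side7",im[120:320,200:520].repeat(2,0).repeat(2,1));plate("side",im,d)
im,d=ctrl.capture("scene");plate("scene",im,d)
E
```

```text
t 11.33 tcp L [-2.  35.7] z 63.3 F L [-0.27 -0.5  -1.33] grip 0.001122634572940498
toolaxes in L (cols x,y,z): [[-0.001, 0.0, -1.0], [1.0, 0.0, -0.001], [0.0, -1.0, -0.0]]
(42, -44.0, 40.0) (46, -45.9, 40.5) (50, -45.7, 38.5) (54, -45.7, 38.6) (58, -45.9, 39.3) (62, -45.5, 40.5) (66, -45.5, 39.1) (70, -45.7, 39.4) (74, -45.3, 39.6) (78, -45.0, 39.5) (82, -45.8, 38.9) (86, -45.6, 39.5) (90, -46.4, 39.5) (94, -46.2, 40.4) (98, -45.7, 40.3) (102, -45.3, 40.1) (106, -45.5, 40.3) (110, -44.9, 40.7) (114, -45.3, 41.0) (118, -46.5, 39.8) (122, -46.6, 39.1) (126, -45.1, 39.2) (130, -46.0, 40.2) (134, -46.1, 40.3) (138, -45.8, 39.6) (142, -45.3, 39.6) (146, -46.3, 38.9) (150, -45.3, 39.9) (154, -45.1, 39.6) (158, -45.1, 39.7) (162, -45.7, 38.7) (166, -45.7, 39.6) (170, -45.9, 39.8) (174, -46.0, 39.7) (178, -46.0, 39.4) (182, -46.1, 40.2) (186, -46.5, 40.1) (190, -46.1, 40.0) (194, -45.3, 40.1) 
side plate in L: [ -2.7 116.4] [ 92.1 162.3] 0.03
scene plate in L: [ -4.3 133.5] [ 92.2 120.2] 0.05
```

View pics/side7.png

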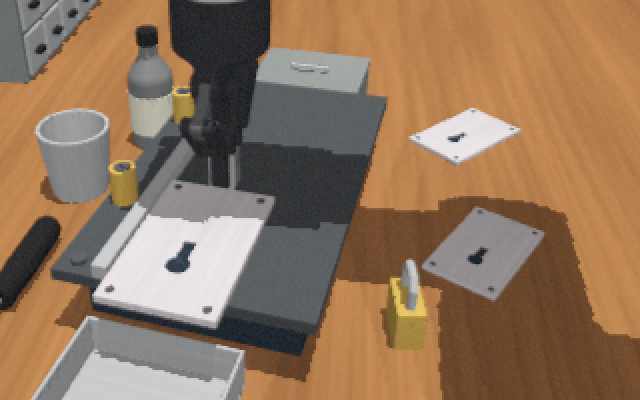

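The centre is at about 118.7, so 16 mm more is needed.

drive_tool --gripper '[1,1,1,1,1,1,1]' --pt "0.004 0 0" --pt "0.004 0 0" --pt "0.003 0 0" --pt "0.003 0 0" --pt "0.002 0 0" --pt "0 0 0" --pt "0 0 0" --turn '[0,0,0,0,0,0,0]'

```text
time_s: 12.02
eef_pos: [559.9, 101.0, 63.3]
ee_rot: [0.538, -0.538, -0.459, 0.459]
force: [0.4, 0.2, 0.9]
grip_width: 0.002
```

drive_tool --gripper '[1,1,1,1,1,1,1,1,1,1]' --pt "-0.01 0 0" --pt "-0.02 0 0" --pt "0 -0.03 0" --pt "0 -0.04 0" --pt "0 -0.04 0" --pt "-0.035 0 0" --pt "-0.035 0 0" --pt "-0.035 0 0" --pt "0 0 0" --pt "0 0 0" --turn '[0,0,0,0,0,0,0,0,0,0]'

```text
time_s: 12.85
eef_pos: [538.4, -34.6, 173.4]
ee_rot: [-0.538, 0.538, 0.458, -0.458]
force: [0.5, 0.0, 0.6]
grip_width: 0.0
```

```bash
python3 - <<'E'
from prof import *
info();im,d=prof();save("side8",im[120:320,200:520].repeat(2,0).repeat(2,1));plate("side",im,d)
P=cloud("side",d);L=toL(P.reshape(-1,3)).reshape(400,640,2);z=P[...,2]
m=(z>57)&(z<63)&(abs(L[...,0]+80)<20)&(d>0);print("ledge y ext",np.percentile(L[...,1][m],[0.3,1,99,99.7]))
f=(z>69.5)&(z<76)&(abs(L[...,0]-49)<10)&(d>0)&(abs(L[...,1])<190);print("fence ext",np.percentile(L[...,1][f],[0.5,99.5]),np.percentile(L[...,0][f],[2,98]))
im,d=ctrl.capture("scene");plate("scene",im,d);save("scene8",im[120:300,220:460].repeat(3,0).repeat(3,1))
P=cloud("scene",d);L=toL(P.reshape(-1,3)).reshape(400,640,2);z=P[...,2]
m=(z>57)&(z<63)&(abs(L[...,0]+80)<20)&(d>0);print("ledge y ext",np.percentile(L[...,1][m],[0.3,1,99,99.7]))
f=(z>69.5)&(z<76)&(abs(L[...,0]-49)<10)&(d>0)&(abs(L[...,1])<190);print("fence ext",np.percentile(L[...,1][f],[0.5,99.5]),np.percentile(L[...,0][f],[2,98]))
E
```

```text
t 12.85 tcp L [ -2.  -86.2] z 173.4 F L [0.5  0.12 0.64] grip 6.313308821040309e-05
toolaxes in L (cols x,y,z): [[0.003, 0.0, -1.0], [1.0, 0.0, 0.003], [0.0, -1.0, -0.0]]
(58, -45.6, 38.7) (62, -45.4, 39.7) (66, -46.2, 40.1) (70, -45.4, 39.6) (74, -46.3, 40.0) (78, -46.2, 39.9) (82, -45.9, 40.4) (86, -46.1, 40.0) (90, -45.7, 39.6) (94, -45.5, 39.7) (98, -45.7, 40.2) (102, -45.8, 40.6) (106, -45.2, 40.1) (110, -45.6, 39.4) (114, -45.7, 39.4) (118, -45.2, 40.1) (122, -46.3, 39.8) (126, -45.5, 40.0) (130, -46.1, 40.6) (134, -46.4, 39.2) (138, -46.3, 38.8) (142, -45.9, 40.2) (146, -45.8, 40.1) (150, -46.0, 39.0) (154, -44.7, 40.3) (158, -45.6, 40.2) (162, -46.4, 39.4) (166, -46.6, 39.7) (170, -45.9, 39.9) (174, -46.2, 39.9) (178, -46.1, 39.2) (182, -45.8, 39.4) (186, -46.2, 40.2) (190, -46.0, 40.2) (194, -45.9, 39.7) (198, -46.0, 39.2) (202, -46.1, 39.3) (206, -45.0, 39.8) (210, -44.4, 39.7) 
side plate in L: [ -2.2 134.8] [156.3  92.9] 89.9
ledge y ext [-170.32556797 -165.29210295  169.73125039  170.31847406]
fence ext [-167.92022331  169.56466993] [42.92069627 55.05810613]
scene plate in L: [ -5.1 132.4] [155.1  92.2] 88.15
ledge y ext [-1050.29609324 -1018.75832111   167.28509577   169.01270737]
fence ext [-169.15909344  168.29837986] [42.13059778 55.51844433]
```

View pics/side8.png

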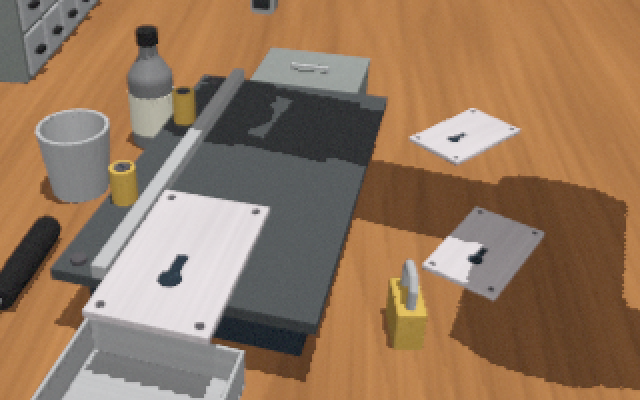

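View pics/scene8.png

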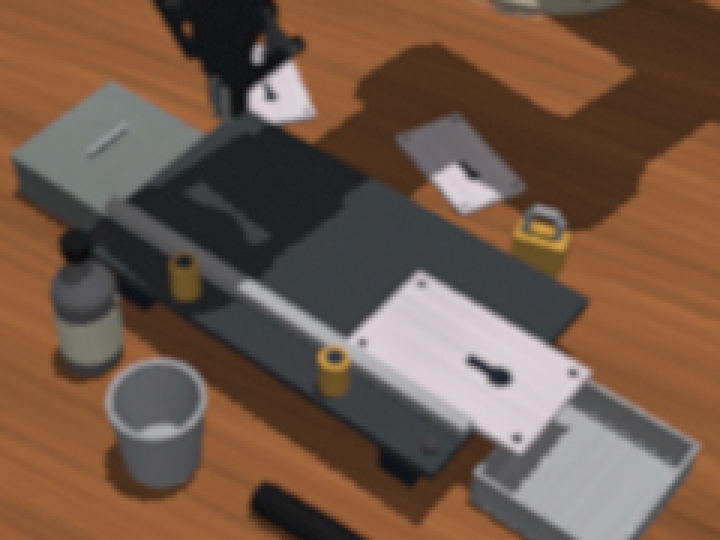

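The plate overhangs the tray by about 40 mm and lies flush along the fence. The arm is clear and the bystanders are where they were, so I'm handing it in.

```bash
python3 -c "
from rig import ctrl
print(ctrl.finish_job())"
```

```text
the job is handed in; nothing more can be done
None
```

The plate now lies flat along the fence with about 39 to 40 mm sticking out over the tray. I handed the job in at about 13 s, and no verdict was reported.

**What I did:** With the fingers shut, I pushed the plate's front edge into the fence, at mid-length first. That left a small gap at the tray end, so I pressed there a second time. Then I pushed the -y end about 111 mm along the ledge towards the tray, which stands at +y, and drew the arm clear. The highest contact force I read was about 14 N, during the first press.

**Last checks, in the ledge frame:**

| Check | Side camera | Scene camera | Needed |
|---|---|---|---|
| Centre along the ledge (y) | 134.8 mm | 132.4 mm | 123 to 147 mm |
| Centre across the ledge (x) | -2.2 mm | -5.1 mm | -7 to 2 mm |
| Turn against the ledge | about 0.1° | about 1.9° | under 2.9° |

- **Disagreement:** The two cameras differ by about 3 mm across the ledge and about 1.8° in the turn; both are within tolerance. I trust the side view more. Its depth profile shows the front edge straight within about a millimetre along the whole length, at x of about -46 mm, as expected for a plate against the fence.
- **Bystanders:** They looked unmoved in the final pictures. I checked this by eye only and did not measure it.

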